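# Put the short spice jar away in the sliding-cover box

## Robot

A 6-joint arm with a two-finger parallel gripper is mounted at the origin on the work surface. World frame = base frame: x ahead of the robot, y to its left, z up, the work surface at z = 0. Lengths are in m, angles in rad, forces in N, time in s.
With the tool pointing down it reaches from about 0.25 to 0.725 m from the base axis. Payload 4 kg.
Tool frame: the origin (TCP) lies on the centre line of the jaws, within the pads' length; the fingertips stand 22 mm ahead of it and the grasp point (between the pads) lies 3 mm ahead of it; z points along the fingers, y is the line along which they close (so a half turn about z gives the same grasp; the last joint's range is limited). The gripper opens to 85 mm and grips with 20 to 120 N. Pads are 22 mm wide; open, the fingers measure 114 mm over their backs; the gripper's body (76 mm by 85 mm) begins 54 mm behind the grasp point. The pads swing forward as they close: fully open they stand 13 mm farther back than shut.
Start: joints at [1.253, 0.241, 0.005, 1.335, 0, 1.571], TCP at [0.156, 0.475, 0.217] pointing down, gripper open.
Joint ranges: [-2.72, 2.72], [-1.05, 1.87], [-1.09, 1.28], [-1.99, 2.15], [-1.42, 1.44], [-3.14, 3.14]. Speed limits (rad/s): [2.79, 2.79, 3.14, 3.14, 3.14, 3.14].

## Interface

Orientations are given as a unit quaternion [x, y, z, w].
In Python, from workcell import bot gives the robot as it stands.
- The arm moves only by the shell command python3 -m inch 'ROWS'. ROWS is JSON, one flat list of numbers, 7 for each row, row after row: the shift along the world's x, y, z in mm, then the turn, a rotation vector about the world's x, y, z in rad, then the opening in per cent of the stroke, from 0 (shut) to 100 (fully open). A call has 1 to 8 rows; each row is the pose to reach, as a shift and turn from the pose commanded when the call began; what a row does not reach only later rows make up. A row lasts 1/12 s, in which the tool goes at most 41.7 mm and 7.16 degrees, less where a joint would pass 70% of its speed; a pose out of reach is approached as far as the arm can. A call with a gripper value outside its range is refused whole. The fingers move at their own pace and stop on an object; the grip force is fixed at half the most. Time passes only in rows, so rows that repeat a pose let the fingers close. It gives the time, the measured TCP pose, the force, the opening and the grip force at its end, in the units of the state.
- bot.get_obs(): the state, without advancing time (a new reading comes with each control period).
- bot.camera(name): name is "scene" or "top"; returns the picture (420x560x3 uint8, blue, green, red); there is no depth.
- bot.camera_info(name): a dict with "intrinsics" (3x3 intrinsics, pixels), "camera_from_world" (4x4, takes a point from world to camera coordinates). Camera axes: x right, y down, z forward; pixel columns grow to the right and rows downward; lengths in m; the calibration is good to about 2 mm. A picture is of the moment at which its call begins. camera_info takes no time and is no camera call.
- bot.job_done(): hands the job in; it is judged then, once.
Trained networks look in the newest picture that a camera, given by its name, has taken for a name from the list of things; names that differ only in an ending like _2 or _b are one class to them, and where a whole thing is asked for, a point or a joint stands for the part that bears it (a point fixed in the world has none). Each returns a list of dicts, best first, with "confidence" (0 to 1); they miss things now and then, are a little off and sometimes report something else, mostly with a low value. They report only what shows in the picture. A call takes as long as a camera call. They do not tell look-alikes from the thing itself.
- bot.silhouettes(camera, target): "mask" (420x560 bool, what is visible of it) and "uv" ([column, row] in pixels, amid what is visible of it).
- bot.spot_point(camera, target): "uv" ([column, row] in pixels: a listed point, or the origin of a listed thing).
The state is a dict: "clock": time; "joint_pos": joint angles; "joint_vel": joint speeds; "tau": joint torques, N m; "eef_pos": TCP position; "tool_rot": TCP orientation; "ft_force": force on the tool from outside, world axes, zero at the start; "ft_torque": the same for the moment, N m; "grip_width": finger opening in m; "grasp_force": force on a finger pad.
Only numpy, scipy, OpenCV 4.12 (cv2) and the standard library are available. Lean on these libraries where they do the work, as an engineer would, in place of code of your own. Each camera call takes 0.05 s, during which the arm holds its last target. There are 200 camera calls.

## Task

Slide back the cover of the bamboo keeper box, take the short spice jar off the turntable and set it down (do not drop it) upright inside the box, then slide the cover fully shut over it. Leave the tall jar standing where it is.

Things in the scene. Friction and masses are not known exactly. Their poses are not given: they have to be found in the camera images.
- box: Bamboo box fixed to the counter, 104 (x) x 170 (y) x 81 mm high. Origin: centre of underside; y along its length, mostly to the robot's left (yaw within 0.35 rad). Inside 84 x 150 mm, centred on the origin; floor 8 mm, walls 10 mm thick and 81 high, but the +y end 69 so the cover passes over. Cover's top 76.5 mm above the counter, in side grooves; 62 mm clear height inside when shut.
- cover (a joint): Cover's slide along box +y: 0 = shut, 0.14 m = its stop. Bamboo, 91 x 160 x 6 mm, cannot lift off, starts up to 25 mm ajar, drags with 2.5 N, stays where left. Handle: upright ridge on it, 12 mm thick along box y, 50 wide along x, 30 high (76.5 to 106.5 mm above the counter), centred at x = 0, y = joint value in the box's frame.
- short_jar: Short glass jar, dark steel cap, plain label: loose straight cylinder, 43 mm diameter, 55 tall, 0.09-0.15 kg. Origin: centre of underside. Stands with the tall jar and a waisted steel pepper mill (130 tall, 50 wide), about 156 mm between centres, on a dark round wooden turntable (280 across, top 30 mm above the counter) that does not turn.
- tall_jar: Tall glass jar of the same make, 43 mm diameter, 100 tall, loose, too tall for the box; stands on the turntable and is to be left there. Origin: centre of underside.
Mind the look-alikes: they are no part of the job. What is shaped like the short_jar but blue or turquoise is not meant. Of the things shaped like the box, the wooden one is meant.

How it is judged:
By the outcome, as a careful person would: the job done as asked, in the order asked, and still so for the second after the job is handed in, with the robot touching nothing.
It also fails if it takes over 66 s, if anything falls off the work surface, if the arm or the gripper's body presses on something with over 40 N, if the wrist force passes 120 N, or if a joint passes its speed limit or range.

## Working session

There is one attempt and no reset: what is moved stays moved. The work goes in short steps, Python scripts to look and compute and a shell command to move; the robot and the scene stay as the last step left them, time stands still between calls to the robot, and variables do not carry over. Pictures are saved under pics/ and viewed, at most 10 in all, crops included, and the job is handed in when it is done.

```bash
mkdir -p pics; ls; cat > h.py <<'E'
import numpy as np, cv2
from workcell import bot
def ray(cam,uv):
    i=bot.camera_info(cam);K=np.array(i["intrinsics"]);T=np.array(i["camera_from_world"])
    R=T[:3,:3];t=T[:3,3];c=-R.T@t
    d=R.T@np.linalg.solve(K,[uv[0],uv[1],1]);return c,d
def at(cam,uv,z):
    c,d=ray(cam,uv);return c+d*(z-c[2])/d[2]
def proj(cam,p):
    i=bot.camera_info(cam);K=np.array(i["intrinsics"]);T=np.array(i["camera_from_world"])
    q=K@(T[:3,:3]@np.array(p)+T[:3,3]);return q[:2]/q[2]
E
python3 - <<'E'
from h import *
ims=[bot.camera(c) for c in("scene","top")]
cv2.imwrite("pics/scene.png",cv2.resize(ims[0],(800,600),interpolation=cv2.INTER_CUBIC));cv2.imwrite("pics/top.png",cv2.resize(ims[1],(800,600),interpolation=cv2.INTER_CUBIC))
for c in("scene","top"):
    print(c,np.round(ray(c,(280,210)),3).tolist())
    for n in("box","cover","short_jar","tall_jar"):
        print(n,[(np.round(s["uv"]).tolist(),round(s["confidence"],2),int(s["mask"].sum())) for s in bot.silhouettes(c,n)],[(np.round(s["uv"],1).tolist(),round(s["confidence"],2)) for s in bot.spot_point(c,n)])
print(bot.get_obs())
E
```

```text
pics
scene [[1.436, -0.35, 0.969], [-0.669, 0.276, -0.69]]
box [([335.0, 143.0], 0.84, 1978), ([318.0, 194.0], 0.74, 2632), ([429.0, 168.0], 0.66, 2455)] [([334.4, 153.3], 0.94), ([427.2, 178.0], 0.79), ([317.4, 202.4], 0.77)]Traceback (most recent call last):
  File "<stdin>", line 7, in <module>
ValueError: it knows: box, short_jar, tall_jar
```

View pics/scene.png

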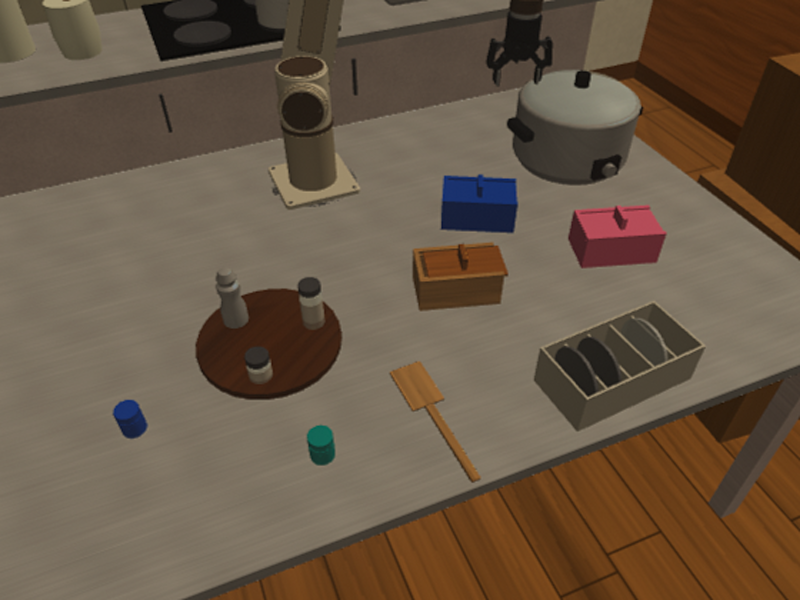

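View pics/top.png

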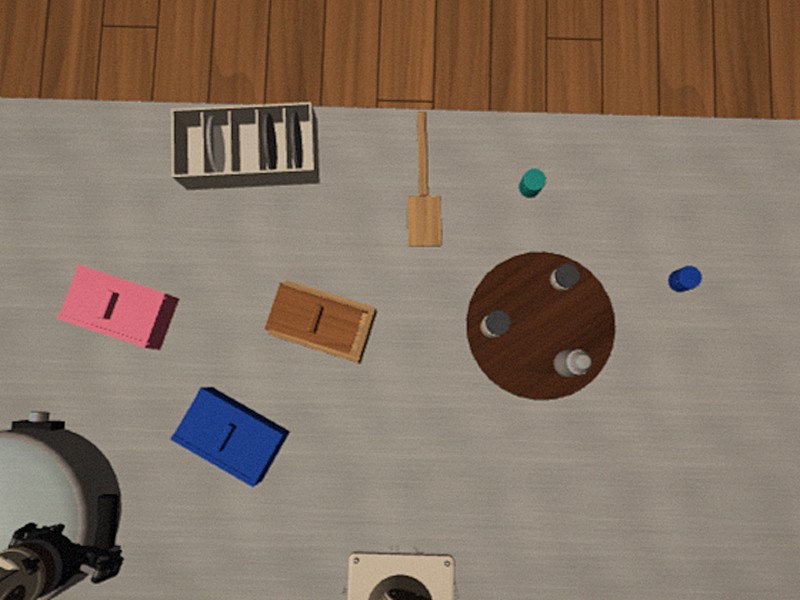

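The scene picture shows the wooden box at (460,275), with blue (480,203) and red (617,235) look-alikes. On the turntable are the mill (230,300), the tall jar (311,303) and the short jar (258,365); blue and teal decoys stand on the counter. In the top picture the wooden box is at (320,320) with its cover ajar at the right, the short jar at (565,277) and the tall jar at (495,323).

```bash
python3 - <<'E'
from h import *
im={c:bot.camera(c) for c in("scene","top")}
for c in("scene","top"):
    for n in("box","short_jar","tall_jar"):
        S=bot.silhouettes(c,n)
        print(c,n,[(np.round(s["uv"]).tolist(),round(s["confidence"],2),int(s["mask"].sum())) for s in S])
        for s in bot.spot_point(c,n):
            print("  spot",np.round(s["uv"],1).tolist(),round(s["confidence"],2),np.round(at(c,s["uv"],0 if n=="box" else .03),3).tolist())
        if c=="top":
            for s in S:
                m=s["mask"].astype(np.uint8);r=cv2.minAreaRect(cv2.findNonZero(m))
                b=cv2.boxPoints(r);print("  rect",[np.round(at(c,p,.08 if n=="box" else .085)[:2],3).tolist() for p in b])
a=cv2.resize(im["top"][180:270,170:280],None,fx=4,fy=4,interpolation=cv2.INTER_CUBIC)
b=cv2.resize(im["top"][170:260,340:430],None,fx=4,fy=4,interpolation=cv2.INTER_CUBIC)
cv2.imwrite("pics/crop.png",np.hstack([a,b]))
print(np.round(ray("top",(280,210)),3).tolist(), {k:np.round(v,3).tolist() for k,v in bot.get_obs().items()})
E
```

```text
scene box [([337.0, 142.0], 0.57, 1910)]
  spot [425.3, 176.1] 0.87 [0.53, 0.529, 0.0]
  spot [318.9, 201.1] 0.68 [0.505, 0.162, 0.0]
  spot [331.9, 153.4] 0.66 [0.305, 0.308, 0.0]
scene short_jar [([94.0, 291.0], 0.87, 454), ([225.0, 308.0], 0.67, 443), ([182.0, 254.0], 0.63, 391)]
  spot [180.0, 259.4] 0.85 [0.597, -0.289, 0.03]
  spot [93.1, 298.7] 0.77 [0.638, -0.516, 0.03]
  spot [225.4, 314.7] 0.6 [0.806, -0.231, 0.03]
scene tall_jar [([218.0, 211.0], 0.62, 497)]
top box [([85.0, 216.0], 0.97, 3050), ([163.0, 306.0], 0.87, 3222), ([227.0, 222.0], 0.69, 2908)]
  spot [91.9, 218.2] 0.93 [0.527, 0.531, 0.0]
  spot [228.1, 228.4] 0.74 [0.51, 0.156, 0.0]
  spot [169.1, 305.5] 0.57 [0.298, 0.305, 0.0]
  rect [[0.504, 0.633], [0.607, 0.608], [0.548, 0.413], [0.447, 0.44]]
  rect [[0.296, 0.413], [0.4, 0.361], [0.316, 0.201], [0.214, 0.255]]
  rect [[0.487, 0.259], [0.59, 0.233], [0.54, 0.051], [0.437, 0.079]]
top short_jar [([396.0, 193.0], 0.85, 299), ([372.0, 129.0], 0.85, 245), ([481.0, 196.0], 0.81, 298)]
  spot [393.3, 195.0] 0.82 [0.611, -0.289, 0.03]
  spot [475.6, 196.8] 0.72 
[... 177 characters left out ...]
3, -0.224], [0.786, -0.252], [0.748, -0.217]]
  rect [[0.615, -0.466], [0.639, -0.521], [0.603, -0.534], [0.579, -0.48]]
top tall_jar [([346.0, 226.0], 0.53, 282)]
  spot [342.0, 229.1] 0.59 [0.515, -0.152, 0.03]
  rect [[0.514, -0.126], [0.551, -0.162], [0.523, -0.192], [0.486, -0.156]]
[[0.411, -0.001, 1.358], [0.113, 0.012, -0.994]] {'clock': 0.95, 'joint_pos': [1.253, 0.241, 0.005, 1.335, 0.0, 1.571], 'joint_vel': [0.0, 0.001, -0.0, 0.001, -0.001, 0.003], 'tau': [-0.001, -37.221, 25.27, 0.001, 0.0, 0.0], 'eef_pos': [0.156, 0.475, 0.217], 'tool_rot': [0.158, 0.987, 0.0, -0.0], 'ft_force': [0.902, -0.092, 0.027], 'ft_torque': [0.011, 0.029, -0.025], 'grasp_force': 0.0, 'grip_width': 0.086}
```

View pics/crop.png

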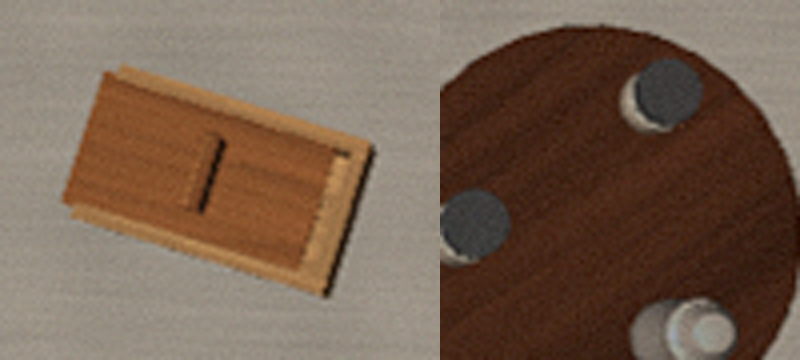

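The crop confirms both targets. On the left is the wooden box with its cover ajar: handle top about (205,173), top corners (372,147), (327,295), (120,67), (72,213). On the right the dark-capped short jar is at (668,92) and its taller twin at (475,227). The short one is the jar at full-picture (397,193), because the scene view shows its low silhouette at the far-x spot.

```bash
python3 - <<'E'
from h import *
f=lambda x,y,z:at("top",(170+x/4-.4,180+y/4-.4),z)[:2]
C=np.array([f(372,147,.081),f(327,295,.081),f(120,67,.081),f(72,213,.081)]);print("corners",C.round(4).tolist())
print("widths",np.linalg.norm(C[0]-C[1]),np.linalg.norm(C[2]-C[3]),np.linalg.norm(C[0]-C[2]),np.linalg.norm(C[1]-C[3]))
d=(C[2]+C[3]-C[0]-C[1]);yaw=np.arctan2(-d[0],d[1]);cen=C.mean(0);print("cen",cen,"yaw",yaw)
w=(C[0]-C[1]);print("yaw from end",np.arctan2(w[1],w[0]))
ex=np.array([np.cos(yaw),np.sin(yaw)]);ey=np.array([-ex[1],ex[0]])
for n,p in(("handle",f(206,173,.1065)),("cov-y",f(325,209,.0765)),("cov+y",f(86,138,.0765))):
    print(n,p.round(4),"box",((p-cen)@ex).round(4),((p-cen)@ey).round(4))
print("short top",at("top",(340+(668-440)/4-.4,170+92/4-.4),.085))
print("tall top",at("top",(340+(475-440)/4-.4,170+227/4-.4),.13))
c,dd=ray("top",(228.1,228.4));q=bot.get_obs()["tool_rot"]
from scipy.spatial.transform import Rotation as R
print(R.from_quat(q).as_matrix().round(3).tolist())
E
```

```text
corners [[0.5379, 0.0591], [0.442, 0.0845], [0.5851, 0.2242], [0.4896, 0.2503]]
widths 0.09919609226402791 0.09901787008034216 0.1717067018079291 0.1724043072767612
cen [0.51368544 0.15453505] yaw -0.2790671900956257
yaw from end -0.25919071109557457
handle [0.5158 0.1621] box -0.0 0.0078
cov-y [0.4973 0.0882] box 0.0025 -0.0683
cov+y [0.5387 0.2447] box -0.0008 0.0935
short top [ 0.60958461 -0.28557464  0.085     ]
tall top [ 0.51450134 -0.15626458  0.13      ]
[[-0.95, 0.313, 0.0], [0.313, 0.95, 0.0], [0.0, 0.0, -1.0]]
```

```bash
python3 -m inch '[40,-35,0,0,0,0.048,100, 75,-65,0,0,0,0.048,100, 105,-91,0,0,0,0.048,100, 135,-117,0,0,0,0.048,100, 165,-143,0,0,0,0.048,100, 195,-169,0,0,0,0.048,100, 225,-195,0,0,0,0.048,100, 225,-195,0,0,0,0.048,100]'
```

```text
clock: 1.62
eef_pos: [0.3854, 0.276, 0.2167]
tool_rot: [0.138, 0.99, -0.0, 0.001]
ft_force: [-0.3, -0.0, 0.4]
grip_width: 0.0851
grasp_force: 0.0
```

```bash
python3 -m inch '[30,-26,0,0,0,0,100, 60,-52,0,0,0,0,100, 90,-78,0,0,0,0,100, 120,-104,-10,0,0,0,100, 135,-116,-30,0,0,0,100, 135,-116,-50,0,0,0,100, 135,-116,-50,0,0,0,100, 135,-116,-50,0,0,0,100]'
python3 - <<'E'
from h import *
o=bot.get_obs();print(o["eef_pos"],o["tool_rot"],o["joint_pos"])
a=bot.camera("scene");b=bot.camera("top")
a=cv2.resize(a[110:240,240:400],None,fx=2.5,fy=2.5,interpolation=cv2.INTER_CUBIC);b=cv2.resize(b[160:290,150:310],None,fx=2.5,fy=2.5,interpolation=cv2.INTER_CUBIC)
cv2.imwrite("pics/c2.png",np.hstack([a,b]))
E
```

```text
clock: 2.28
eef_pos: [0.515, 0.1637, 0.1655]
tool_rot: [0.135, 0.991, -0.001, -0.002]
ft_force: [0.0, 0.6, 1.6]
grip_width: 0.0855
grasp_force: 0.0
[0.5150303  0.16372059 0.16554604] [ 1.34653408e-01  9.90891034e-01 -6.55844585e-04 -1.72855931e-03] [3.07609492e-01 3.49707289e-01 2.04131569e-02 1.24518795e+00
 2.95624343e-04 5.77736765e-01]
```

View pics/c2.png

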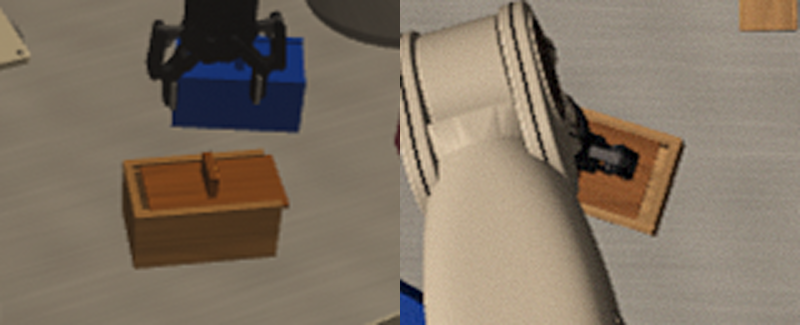

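The left crop shows the open fingers at (170,90) and (258,88), straddling the handle at (210,172) seen beyond them. The right crop shows the arm over the box. Going down to grip the handle.

```bash
python3 -m inch '[0,0,-30,0,0,0,100, 0,0,-57,0,0,0,100, 0,0,-57,0,0,0,60, 0,0,-57,0,0,0,30, 0,0,-57,0,0,0,0, 0,0,-57,0,0,0,0, 0,0,-57,0,0,0,0, 0,0,-57,0,0,0,0]'; python3 -m inch '[0,0,0,0,0,0,0, 0,0,0,0,0,0,0, 0,0,0,0,0,0,0, 0,0,0,0,0,0,0]'
```

```text
clock: 3.05
eef_pos: [0.5172, 0.1643, 0.1111]
tool_rot: [0.134, 0.991, 0.001, 0.001]
ft_force: [-0.0, 0.7, 0.2]
grip_width: 0.0123
grasp_force: 0.0
clock: 3.38
eef_pos: [0.5162, 0.1639, 0.1096]
tool_rot: [0.135, 0.991, -0.0, -0.0]
ft_force: [0.7, -0.7, 1.0]
grip_width: -0.0001
grasp_force: 0.0
```

```bash
python3 - <<'E'
from h import *
a=bot.camera("scene");b=bot.camera("top")
print(proj("scene",[.5162,.1639,.0876]),proj("scene",[.5162,.1639,.1065]))
a=cv2.resize(a[110:240,240:400],None,fx=4,fy=4,interpolation=cv2.INTER_CUBIC)
cv2.imwrite("pics/c3.png",a)
E
```

```text
[322.93021887 181.09465485] [323.3292955 176.0655253]
```

View pics/c3.png

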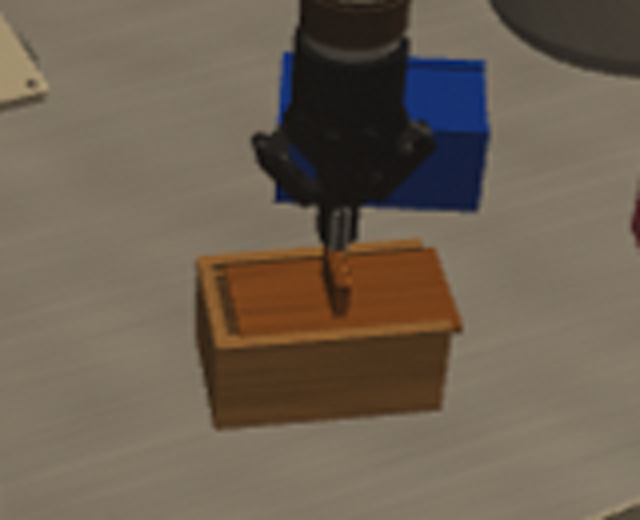

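The picture shows the shut fingertips ending at about (338,250), at the far part of the handle top (332–345, 248–285), and not around it. I'll compare that with the projection.

```bash
python3 - <<'E'
from h import *
ex=np.array([.964,-.267,0]);ey=np.array([.267,.964,0])
t=np.array([.515,.1637,.1655])
for s in(1,-1):
  for dz in(-.022,-.009,.01):
    p=t+s*.045*ey+[0,0,dz]
    u=proj("scene",p);v=proj("top",p)
    print("c2",s,dz,((u-[240,110])*2.5).round(),((v-[150,160])*2.5+[400,0]).round())
t=np.array([.5162,.1639,.1096])
for dz in(-.022,-.0,.02,.05): print("c3",dz,((proj("scene",t+[0,0,dz])-[240,110])*4).round())
for x in(-.025,.025):
  for z in(.0765,.1065): print("handle",x,z,((proj("scene",[*(np.array([.5135,.1545,0])+.01*ey+x*ex)[:2],z])-[240,110])*4).round())
b=bot.camera("top");b=cv2.resize(b[160:290,150:310],None,fx=4,fy=4,interpolation=cv2.INTER_CUBIC)
cv2.imwrite("pics/c4.png",b)
E
```

```text
c2 1 -0.022 [249. 136.] [528. 141.]
c2 1 -0.009 [250. 127.] [525. 140.]
c2 1 0.01 [251. 113.] [522. 138.]
c2 -1 -0.022 [170. 142.] [615. 168.]
c2 -1 -0.009 [171. 133.] [614. 167.]
c2 -1 0.01 [171. 120.] [612. 165.]
c3 -0.022 [332. 284.]
c3 -0.0 [334. 261.]
c3 0.02 [335. 239.]
c3 0.05 [338. 206.]
handle -0.025 0.0765 [325. 274.]
handle -0.025 0.1065 [327. 242.]
handle 0.025 0.0765 [338. 318.]
handle 0.025 0.1065 [340. 286.]
```

View pics/c4.png

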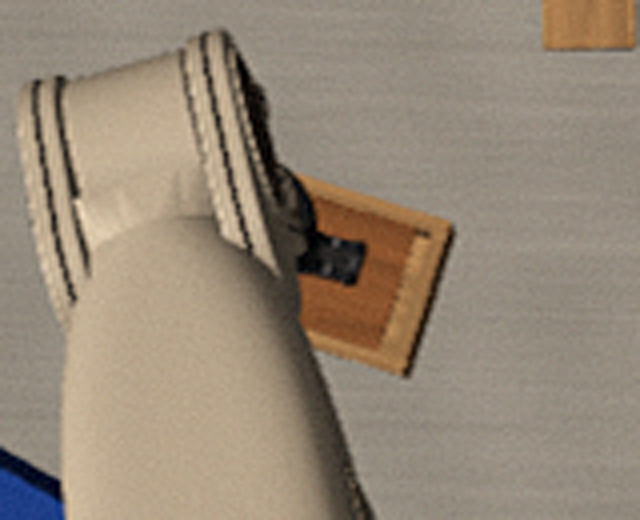

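The scene view puts the fingertips about 30 mm higher than the stated pose implies, in both pictures (c2: row ~105 seen, ~130 expected; c3: ~250 seen, 284 expected). The top picture rules out an error in x. I'll check this with a gentle touch on the handle top, fingers shut.

```bash
python3 -m inch '[0,0,-2,0,0,0,0, 0,0,-4,0,0,0,0, 0,0,-6,0,0,0,0, 0,0,-6,0,0,0,0, 0,0,-6,0,0,0,0]'; python3 -m inch '[0,0,-2,0,0,0,0, 0,0,-3,0,0,0,0, 0,0,-3,0,0,0,0]'; python3 -m inch '[0,0,-2,0,0,0,0, 0,0,-3,0,0,0,0, 0,0,-3,0,0,0,0]'
```

```text
clock: 3.95
eef_pos: [0.516, 0.1639, 0.1033]
tool_rot: [0.134, 0.991, -0.0, -0.0]
ft_force: [-0.3, 0.2, 0.3]
grip_width: -0.0001
grasp_force: 0.0
clock: 4.2
eef_pos: [0.5161, 0.1639, 0.1003]
tool_rot: [0.134, 0.991, -0.0, -0.0]
ft_force: [1.1, 0.2, 0.5]
grip_width: 0.0
grasp_force: 0.0
clock: 4.45
eef_pos: [0.516, 0.1639, 0.0973]
tool_rot: [0.135, 0.991, -0.0, -0.0]
ft_force: [-0.9, 0.5, -0.5]
grip_width: 0.0002
grasp_force: 0.0
```

```bash
for i in 1 2 3; do python3 -m inch '[0,0,-2,0,0,0,0, 0,0,-2,0,0,0,0, 0,0,-2,0,0,0,0]' | egrep 'eef|ft_f'; done
```

```text
eef_pos: [0.5161, 0.1639, 0.0954]
ft_force: [-0.2, 0.1, -0.0]
eef_pos: [0.5161, 0.1639, 0.0935]
ft_force: [-0.7, -0.2, 0.4]
eef_pos: [0.5166, 0.1641, 0.0919]
ft_force: [-0.4, -0.7, 2.2]
```

```bash
python3 -m inch '[0,0,-1,0,0,0,0, 0,0,-1,0,0,0,0, 0,0,-1,0,0,0,0]' | egrep 'eef|ft_f'; python3 -m inch '[0,0,3,0,0,0,0, 0,0,10,0,0,0,0, 0,0,10,0,0,0,100, 0,0,10,0,0,0,100, 0,0,10,0,0,0,100, 0,0,10,0,0,0,100, 0,0,10,0,0,0,100, 0,0,10,0,0,0,100]'
```

```text
eef_pos: [0.5166, 0.1641, 0.0919]
ft_force: [-1.4, -0.5, 7.2]
clock: 6.12
eef_pos: [0.516, 0.1639, 0.1003]
tool_rot: [0.134, 0.991, -0.0, -0.0]
ft_force: [0.6, 0.2, -0.6]
grip_width: 0.0727
grasp_force: 0.0
```

Contact is confirmed: the tips meet the handle top (106.5 mm) at a reading of z = 0.092, so the true height is about 36 mm above the reading. Gripping with that correction.

```bash
python3 -m inch '[0,0,-10,0,0,0,100, 0,0,-18,0,0,0,100, 0,0,-25,0,0,0,100, 0,0,-30,0,0,0,100, 0,0,-30,0,0,0,100]';  python3 -m inch '[0,0,0,0,0,0,0, 0,0,0,0,0,0,0, 0,0,0,0,0,0,0, 0,0,0,0,0,0,0, 0,0,0,0,0,0,0, 0,0,0,0,0,0,0, 0,0,0,0,0,0,0, 0,0,0,0,0,0,0]'
```

```text
clock: 6.53
eef_pos: [0.5148, 0.1635, 0.0686]
tool_rot: [0.134, 0.991, -0.001, -0.002]
ft_force: [0.1, 0.4, 0.4]
grip_width: 0.0853
grasp_force: 0.0
clock: 7.2
eef_pos: [0.5165, 0.1642, 0.0711]
tool_rot: [0.135, 0.991, 0.0, 0.0]
ft_force: [-0.9, 1.0, 2.3]
grip_width: 0.0105
grasp_force: 60.3
```

```bash
python3 -m inch '[3,10,0,0,0,0,0, 7,25,0,0,0,0,0, 11,40,0,0,0,0,0, 15,54,0,0,0,0,0, 19,69,0,0,0,0,0, 23,84,0,0,0,0,0, 26,95,0,0,0,0,0, 26,95,0,0,0,0,0]'
```

```text
clock: 7.87
eef_pos: [0.5439, 0.2621, 0.0712]
tool_rot: [0.134, 0.991, 0.001, 0.001]
ft_force: [2.2, 1.9, 4.0]
grip_width: 0.0109
grasp_force: 60.6
```

```bash
python3 -m inch '[3,10,0,0,0,0,0, 6,20,0,0,0,0,0, 7,27,0,0,0,0,0, 8,30,0,0,0,0,0, 8,30,0,0,0,0,0]'
```

```text
clock: 8.28
eef_pos: [0.5516, 0.2897, 0.0712]
tool_rot: [0.134, 0.991, 0.001, 0.001]
ft_force: [3.8, 0.1, 3.8]
grip_width: 0.0101
grasp_force: 60.6
```

```bash
python3 -m inch '[0,0,0,0,0,0,60, 0,0,0,0,0,0,100, 0,0,0,0,0,0,100, 0,0,0,0,0,0,100, 0,0,30,0,0,0,100, 0,0,70,0,0,0,100, 0,0,100,0,0,0,100, 0,0,130,0,0,0,100]'
python3 -m inch '[4,-41,0,0,0,0,100, 8,-82,0,0,0,0,100, 12,-123,0,0,0,0,100, 16,-164,0,0,0,0,100, 20,-205,0,0,0,0,100, 24,-246,0,0,0,0,100, 28,-287,0,0,0,0,100, 30,-310,0,0,0,0,100]'
python3 -m inch '[5,-41,0,0,0,0,100, 10,-82,0,0,0,0,100, 15,-123,0,0,0,0,100, 20,-164,0,0,0,0,100, 25,-205,0,0,0,0,100, 28,-246,0,0,0,0,100, 28,-266,0,0,0,0,100, 28,-266,0,0,0,0,100]'
python3 - <<'E'
from h import *
print(bot.get_obs()["eef_pos"],bot.get_obs()["joint_pos"])
a=bot.camera("scene");b=bot.camera("top")
a=cv2.resize(a[130:330,120:380],(520,400),interpolation=cv2.INTER_CUBIC);b=cv2.resize(b[130:330,310:450],(280,400),interpolation=cv2.INTER_CUBIC)
cv2.imwrite("pics/c5.png",np.hstack([a,b]))
E
```

```text
clock: 8.95
eef_pos: [0.5498, 0.2889, 0.2021]
tool_rot: [0.134, 0.991, 0.0, -0.0]
ft_force: [0.3, 0.8, -0.3]
grip_width: 0.085
grasp_force: 0.0
clock: 9.62
eef_pos: [0.5797, -0.0251, 0.2003]
tool_rot: [0.136, 0.991, -0.0, -0.0]
ft_force: [-0.0, -0.0, -0.4]
grip_width: 0.0853
grasp_force: 0.0
clock: 10.28
eef_pos: [0.6069, -0.2922, 0.199]
tool_rot: [0.138, 0.99, -0.0, -0.001]
ft_force: [-0.2, 0.6, -0.2]
grip_width: 0.0853
grasp_force: 0.0
[ 0.60688364 -0.2922408   0.19901425] [-4.48247460e-01  6.12172665e-01  5.25775344e-01  1.48564288e+00
 -1.11375252e-03 -1.71928980e-01]
```

View pics/c5.png

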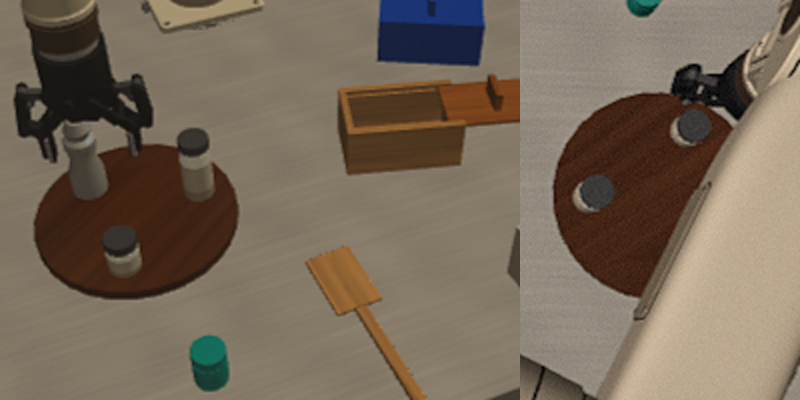

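```bash
python3 - <<'E'
from h import *
ex=np.array([.964,-.267,0]);ey=np.array([.267,.964,0]);t=np.array([.6069,-.2922,0])
for z in(.19,.2265,.25):
    print(z,"scene ray mid",at("scene",(166.5,207),z).round(3),"R",at("scene",(188,205),z).round(3),"L",at("scene",(145,208.5),z).round(3),"top L finger",at("top",(395,172),z).round(3), "exp L",(t+.045*ey).round(3))
    print(proj("top",[*(t+.05*ey)[:2],z]).round(1))
E
```

```text
0.19 scene ray mid [ 0.563 -0.29   0.19 ] R [ 0.577 -0.24   0.19 ] L [ 0.548 -0.34   0.19 ] top L finger [ 0.643 -0.258  0.19 ] exp L [ 0.619 -0.249  0.   ]
[389.  181.1]
0.2265 scene ray mid [ 0.604 -0.293  0.227] R [ 0.617 -0.245  0.227] L [ 0.59  -0.34   0.227] top L finger [ 0.636 -0.25   0.227] exp L [ 0.619 -0.249  0.   ]
[392.3 178.4]
0.25 scene ray mid [ 0.63  -0.295  0.25 ] R [ 0.643 -0.248  0.25 ] L [ 0.617 -0.341  0.25 ] top L finger [ 0.631 -0.245  0.25 ] exp L [ 0.619 -0.249  0.   ]
[394.6 176.6]
```

Cover fully back, box open (c5: opening at (395,105), handle at (493,92)); short jar at (122,250); gripper above. The scene rays at the corrected height agree with the TCP in x and y, so I go down onto the jar.

```bash
python3 -m inch '[3,6,-30,0,0,0,100, 3,6,-65,0,0,0,100, 3,6,-95,0,0,0,100, 3,6,-120,0,0,0,100, 3,6,-140,0,0,0,100, 3,6,-155,0,0,0,100, 3,6,-169,0,0,0,100, 3,6,-169,0,0,0,100]' | egrep 'eef|ft_f'
python3 -m inch '[0,0,0,0,0,0,60, 0,0,0,0,0,0,45, 0,0,0,0,0,0,30, 0,0,0,0,0,0,0, 0,0,0,0,0,0,0, 0,0,0,0,0,0,0, 0,0,0,0,0,0,0, 0,0,0,0,0,0,0]'
```

```text
eef_pos: [0.6089, -0.2775, 0.028]
ft_force: [-1.6, -0.5, -0.6]
clock: 11.72
eef_pos: [0.6127, -0.2817, 0.034]
tool_rot: [0.135, 0.991, -0.001, 0.002]
ft_force: [-0.7, -0.2, 6.5]
grip_width: 0.0418
grasp_force: 61.3
```

```bash
python3 -m inch '[0,0,10,0,0,0,0, 0,0,30,0,0,0,0, 0,0,60,0,0,0,0, 0,0,90,0,0,0,0, 0,0,120,0,0,0,0, 0,0,145,0,0,0,0, 0,0,150,0,0,0,0, 0,0,150,0,0,0,0]'
python3 -m inch '[-5,20,0,0,0,0,0, -12,50,0,0,0,0,0, -20,82,0,0,0,0,0, -28,116,0,0,0,0,0, -36,150,0,0,0,0,0, -44,184,0,0,0,0,0, -52,216,0,0,0,0,0, -52,216,0,0,0,0,0]' | egrep 'eef|gr'
python3 -m inch '[-5,20,0,0,0,0,0, -12,50,0,0,0,0,0, -20,82,0,0,0,0,0, -28,116,0,0,0,0,0, -36,150,0,0,0,0,0, -44,184,0,0,0,0,0, -50,211,0,0,0,0,0, -50,211,0,0,0,0,0]'
python3 - <<'E'
from h import *
a=bot.camera("scene");b=bot.camera("top")
a=cv2.resize(a[90:250,240:440],(500,400),interpolation=cv2.INTER_CUBIC);b=cv2.resize(b[150:310,150:270],(300,400),interpolation=cv2.INTER_CUBIC)
cv2.imwrite("pics/c6.png",np.hstack([a,b]))
E
```

```text
clock: 12.38
eef_pos: [0.6124, -0.2815, 0.1844]
tool_rot: [0.135, 0.991, -0.001, 0.002]
ft_force: [0.1, 0.2, -1.8]
grip_width: 0.042
grasp_force: 60.8
eef_pos: [0.5557, -0.0593, 0.179]
grip_width: 0.0417
grasp_force: 61.1
clock: 13.72
eef_pos: [0.5067, 0.15, 0.1793]
tool_rot: [0.131, 0.991, 0.0, -0.002]
ft_force: [1.1, -0.7, -1.5]
grip_width: 0.0419
grasp_force: 61.3
```

View pics/c6.png

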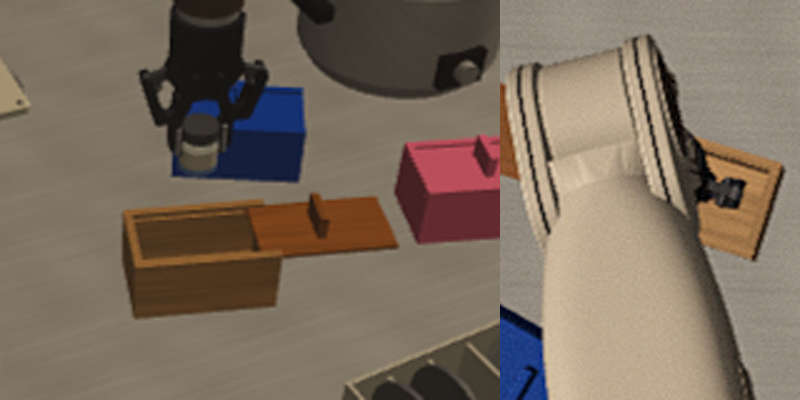

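The jar is held upright at (199,145), the box opening is at (195,240), and the cover is back with its handle at (318,215). Lowering the jar.

```bash
python3 -m inch '[0,0,-25,0,0,0,0, 0,0,-55,0,0,0,0, 0,0,-85,0,0,0,0, 0,0,-110,0,0,0,0, 0,0,-130,0,0,0,0, 0,0,-145,0,0,0,0, 0,0,-158,0,0,0,0, 0,0,-158,0,0,0,0]'| egrep 'eef|ft_f|gr'
for i in 1 2 3; do python3 -m inch '[0,0,-3,0,0,0,0, 0,0,-3,0,0,0,0]' | egrep 'eef|ft_f'; done
```

```text
eef_pos: [0.5062, 0.1433, 0.0196]
ft_force: [-0.5, -0.0, -1.8]
grip_width: 0.0416
grasp_force: 61.3
eef_pos: [0.5094, 0.145, 0.0204]
ft_force: [-0.3, -0.7, -0.9]
eef_pos: [0.5098, 0.1458, 0.0181]
ft_force: [-0.2, 0.3, -1.4]
eef_pos: [0.5093, 0.146, 0.0147]
ft_force: [0.1, 0.7, -2.1]
```

```bash
for i in 1 2 3; do python3 -m inch '[0,0,-1,0,0,0,0, 0,0,-1,0,0,0,0]' | egrep 'eef|ft_f'; done
```

```text
eef_pos: [0.5092, 0.146, 0.0136]
ft_force: [0.5, -0.2, -1.6]
eef_pos: [0.5092, 0.146, 0.0125]
ft_force: [0.9, -0.1, -1.9]
eef_pos: [0.5093, 0.1461, 0.012]
ft_force: [-1.7, -0.4, 1.8]
```

Contact at 0.012, as predicted. Releasing and rising.

```bash
python3 -m inch '[0,0,0,0,0,0,55, 0,0,0,0,0,0,60, 0,0,0,0,0,0,70, 0,0,0,0,0,0,75, 0,0,0,0,0,0,75, 0,0,0,0,0,0,75, 0,0,0,0,0,0,75]'| egrep 'eef|ft_f|gr'
python3 -m inch '[0,0,5,0,0,0,75, 0,0,15,0,0,0,75, 0,0,35,0,0,0,75, 0,0,65,0,0,0,75, 0,0,100,0,0,0,75, 0,0,135,0,0,0,100, 0,0,160,0,0,0,100, 0,0,160,0,0,0,100]'| egrep 'eef|ft_f|gr'
python3 -m inch '[10,35,0,0,0,0,100, 20,73,0,0,0,0,100, 30,110,0,0,0,0,100, 40,143,0,0,0,0,100, 40,143,0,0,0,0,100]'
python3 - <<'E'
from h import *
a=bot.camera("scene");b=bot.camera("top")
a=cv2.resize(a[90:250,240:440],(500,400),interpolation=cv2.INTER_CUBIC);b=cv2.resize(b[150:310,150:270],(300,400),interpolation=cv2.INTER_CUBIC)
cv2.imwrite("pics/c7.png",np.hstack([a,b]))
E
```

```text
eef_pos: [0.5094, 0.1462, 0.0116]
ft_force: [-0.3, 1.7, 0.5]
grip_width: 0.064
grasp_force: 0.0
eef_pos: [0.513, 0.1468, 0.1792]
ft_force: [0.8, -0.3, 1.4]
grip_width: 0.0851
grasp_force: 0.0
clock: 17.15
eef_pos: [0.5499, 0.2946, 0.1707]
tool_rot: [0.132, 0.991, 0.001, 0.0]
ft_force: [0.4, -0.2, 0.1]
grip_width: 0.0849
grasp_force: 0.0
```

View pics/c7.png

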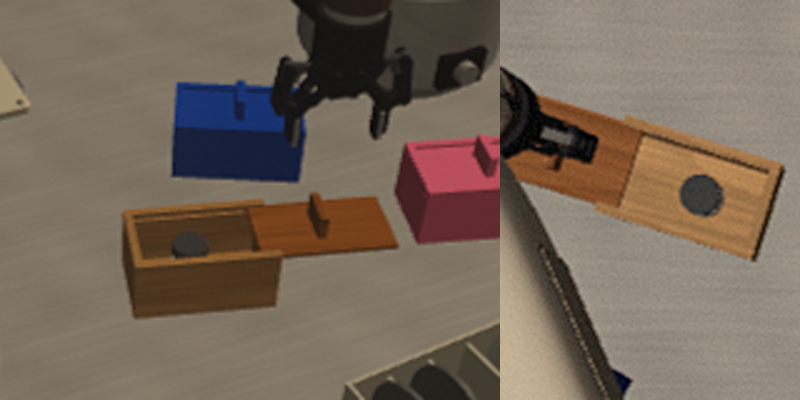

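The jar stands upright inside the box (top crop: round cap at (702,195)), and the open gripper is above the handle. Gripping the handle again.

```bash
python3 -m inch '[1,0,-20,0,0,0,100, 1,0,-45,0,0,0,100, 1,0,-70,0,0,0,100, 1,0,-90,0,0,0,100, 1,0,-101,0,0,0,100, 1,0,-101,0,0,0,100]'| egrep 'eef|ft_f|gr'
python3 -m inch '[0,0,0,0,0,0,0, 0,0,0,0,0,0,0, 0,0,0,0,0,0,0, 0,0,0,0,0,0,0, 0,0,0,0,0,0,0, 0,0,0,0,0,0,0, 0,0,0,0,0,0,0, 0,0,0,0,0,0,0]'
```

```text
eef_pos: [0.548, 0.2864, 0.0679]
ft_force: [0.1, -0.6, -0.5]
grip_width: 0.0858
grasp_force: 0.0
clock: 18.42
eef_pos: [0.5507, 0.2893, 0.0716]
tool_rot: [0.135, 0.991, 0.0, 0.001]
ft_force: [-0.1, -0.5, 4.5]
grip_width: 0.0107
grasp_force: 60.1
```

```bash
python3 -m inch '[-3,-10,0,0,0,0,0, -8,-28,0,0,0,0,0, -13,-46,0,0,0,0,0, -18,-65,0,0,0,0,0, -23,-83,0,0,0,0,0, -28,-101,0,0,0,0,0, -34,-120,0,0,0,0,0, -34,-120,0,0,0,0,0]'| egrep 'eef|ft_f|gr'
python3 -m inch '[-1,-4,0,0,0,0,0, -3,-8,0,0,0,0,0, -3,-10,0,0,0,0,0, -3,-10,0,0,0,0,0]'| egrep 'eef|ft_f|gr'
python3 -m inch '[-1,-3,0,0,0,0,0, -1,-3,0,0,0,0,0, -1,-3,0,0,0,0,0]'| egrep 'eef|ft_f|gr'
```

```text
eef_pos: [0.516, 0.1656, 0.0715]
ft_force: [-0.6, -3.3, 4.9]
grip_width: 0.0108
grasp_force: 60.4
eef_pos: [0.5142, 0.1591, 0.0715]
ft_force: [1.0, -0.5, 8.9]
grip_width: 0.0104
grasp_force: 60.8
eef_pos: [0.5135, 0.1567, 0.0715]
ft_force: [1.0, 1.8, 7.3]
grip_width: 0.0104
grasp_force: 60.7
```

```bash
for i in 1 2 3; do python3 -m inch '[-0.5,-2,0,0,0,0,0, -0.5,-2,0,0,0,0,0, -0.5,-2,0,0,0,0,0]'| egrep 'eef|ft_f'; done
```

```text
eef_pos: [0.5135, 0.1567, 0.0715]
ft_force: [2.9, 5.9, 4.5]
eef_pos: [0.5135, 0.1567, 0.0715]
ft_force: [3.5, 11.3, 2.9]
eef_pos: [0.5136, 0.1567, 0.0716]
ft_force: [4.5, 17.8, 0.1]
```

Firm stop: shut. Releasing, rising and taking a last look.

```bash
python3 -m inch '[0,0,0,0,0,0,100, 0,0,0,0,0,0,100, 0,0,0,0,0,0,100, 0,0,0,0,0,0,100, 0,0,0,0,0,0,100, 0,0,30,0,0,0,100, 0,0,70,0,0,0,100, 0,0,110,0,0,0,100]'| egrep 'eef|ft_f|gr'
python3 -m inch '[-20,30,0,0,0,0,100, -40,60,10,0,0,0,100, -60,90,10,0,0,0,100, -80,120,10,0,0,0,100, -100,150,10,0,0,0,100, -120,180,10,0,0,0,100, -130,200,10,0,0,0,100, -130,200,10,0,0,0,100]'
python3 - <<'E'
from h import *
a=bot.camera("scene");b=bot.camera("top")
a=cv2.resize(a[120:300,120:380],(520,360),interpolation=cv2.INTER_CUBIC);b=cv2.resize(b[180:270,205:275],(280,360),interpolation=cv2.INTER_CUBIC)
cv2.imwrite("pics/c8.png",np.hstack([a,b]))
E
```

```text
eef_pos: [0.5092, 0.149, 0.1804]
ft_force: [1.8, 0.3, 0.1]
grip_width: 0.0854
grasp_force: 0.0
clock: 21.75
eef_pos: [0.3785, 0.353, 0.1904]
tool_rot: [0.132, 0.991, 0.0, -0.0]
ft_force: [0.2, -0.3, 0.1]
grip_width: 0.0854
grasp_force: 0.0
```

View pics/c8.png

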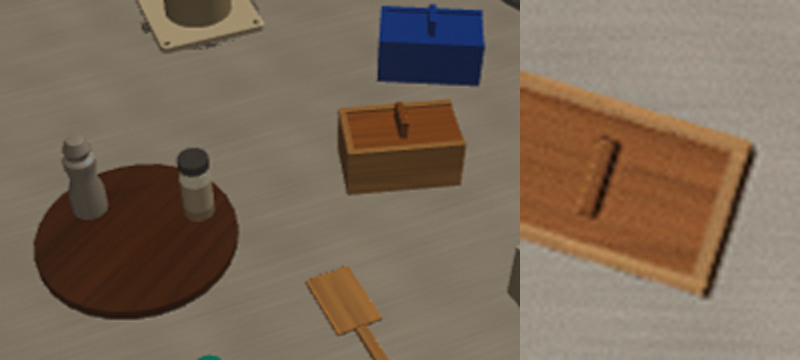

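The cover is shut (handle at (402,120), no gap at the right end in the top crop), and the tall jar still stands at (196,185).

```bash
python3 -c "
from workcell import bot
print(bot.job_done())"
```

```text
the job is handed in; nothing more can be done
None
```

The short jar is standing upright in the bamboo box with the cover slid fully shut, the tall jar is where it was, and the job was handed in at about 22 s on the robot's clock; no verdict came back.

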